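# Clamp the coffee caddy shut

## Robot

A 7-joint arm with a two-finger parallel gripper is mounted at the origin on the work surface. World frame = base frame: x ahead of the robot, y to its left, z up, the work surface at z = 0. Lengths are in m, angles in rad, forces in N, time in s.
With the tool pointing down it reaches from about 0.425 to 1.025 m from the base axis. Payload 9.4 kg.
Tool frame: the origin (TCP) lies between the finger pads; the fingertips stand 17 mm ahead of it and the grasp point (between the pads) lies 2 mm behind it; z points along the fingers, y is the line along which they close (so a half turn about z gives the same grasp; the last joint's range is limited). The gripper opens to 85 mm and grips with 20 to 120 N. Pads are 22 mm wide; open, the fingers measure 114 mm over their backs; the gripper's body (76 mm by 85 mm) begins 54 mm behind the grasp point. The pads swing forward as they close: fully open they stand 13 mm farther back than shut.
Start: joints at [-1.22, 0.599, -0.003, 1.599, 0.002, 0.943, -0.08], TCP at [0.301, 0.66, 0.248] pointing down, gripper open.
Joint ranges: [-2.57, 2.57], [-0.35, 1.97], [-1.29, 1.29], [0.11, 2.56], [-1.05, 4.19], [0.11, 1.86], [-2.63, 2.63]. Speed limits (rad/s): [2.22, 2.22, 3.01, 3.01, 3.14, 3.14, 3.14].

## Interface

Orientations are given as a rotation vector (axis times angle).
In Python, from rig import manip gives the robot as it stands.
- The arm moves only by the shell command python3 drive.py [FORCE], which reads ROWS from standard input. ROWS is a JSON list that holds a single list of rows (three levels of brackets), with 1 to 5 rows, each of 5 numbers: the finger opening in m, then dx, dy, dz in shares of the most that a row can go, 1 being 62.5 mm, then a turn about the tool's z in normalised numbers (1 is pi rad); each row shifts and turns the commanded pose from where the row before left it, along the tool's axes as they then stand; what a row does not reach is not made up. A row lasts 1/8 s, in which the tool goes at most 0.0625 m and 0.188 rad, less where a joint would pass 70% of its speed; a pose out of reach is approached as far as the arm can. The fingers move at their own pace and stop on an object; FORCE is the grip in N (left out, the last holds). Time passes only in rows, so rows that do not move let the fingers close. It prints the time, the measured TCP pose, the force, the opening and the grip force at its end. A shift or turn number past 1, either way, is cut back to 1. Input that does not fit is refused with a message, and nothing moves.
- manip.state(): the state, without advancing time (a new reading comes with each control period).
- manip.camera(name): name is "scene" or "top" or "wrist"; returns a dict with "image" (420x560x3 uint8, blue, green, red), "fovy" (degrees; the focal length in pixels is half the picture's height over the tangent of half this angle, whatever the lens; pixels are square), "cx", "cy" (the principal point, pixels), "world_from_camera" (4x4, takes a point from camera to world coordinates); the wrist camera has in their place "tool_from_camera" (4x4, takes a point from camera to tool coordinates, whose origin is the TCP and whose axes are the flange's). Camera axes: x right, y down, z forward; pixel columns grow to the right and rows downward; lengths in m; the calibration is good to about 2 mm. The wrist camera is an equidistant fisheye: a pixel r from the principal point sees the ray r / f radians off the axis. A picture is of the moment at which its call begins: read the wrist's pose just before it. There is no depth.
- manip.close_job(): hands the job in; it is judged then, once.
The state is a dict: "time_s": time; "joint_positions": joint angles; "joint_vel": joint speeds; "joint_torque": joint torques, N m; "tcp_pos": TCP position; "orientation": TCP orientation; "wrist_force": force on the tool from outside, world axes, zero at the start; "moment": the same for the moment, N m; "opening": finger opening in m; "grip_force": force on a finger pad.
Only numpy, scipy, OpenCV 4.12 (cv2) and the standard library are available. Lean on these libraries where they do the work, as an engineer would, in place of code of your own. Each camera call takes 0.05 s, during which the arm holds its last target. There are 200 camera calls.

## Task

Close the clamp on the steel coffee caddy by pushing gently: swing the clamp strap across the lid with the back of a finger until it is fully home against its stop post under the raised cam lever, and only then push the cam lever fully down over the strap. Nothing needs gripping, so do not squeeze or force anything: leave the caddy standing where it is, without lifting, tipping or shoving it along, and do not disturb the coffee pot, jar, glass and bowl around it.

Things in the scene. Friction and masses are not known exactly. Their poses are not given: they have to be found in the camera images.
- caddy: Loose filled steel caddy, 150 (x) by 210 (y) by 85 mm, its fixed flat lid 156 by 216 mm, lid top 97 mm above the counter; about 2.4 kg, stands by its weight, so a hard sideways push slides it. Origin: centre of its underside, z up. Strap pivot on the lid at the +y end, stop post and cam lever at the -y end.
- strap (a joint): Clamp strap angle, rad. 0 = home: lying from the pivot along the caddy's -y, across the lid, against the stop post (hard stop). Grows anticlockwise from above as it opens towards the caddy's +x (1.57 = along +x); limit 2.0, starts at 0.8 to 1.6. Light friction (0.10 N m) keeps it where it is left.
- lever (a joint): Cam lever angle, rad, about its level axle along the caddy's x. 0 = straight up, negative = leaning out to -y; grows as the tip swings towards the caddy's +y and down onto the strap; 1.5 = fully down (hard stop, nearly level), -0.35 the other stop. Starts at -0.3 to 0.1. Stiff friction (0.30 N m, about 5 N at the grip) keeps it where it is left; no spring.
- strap_pivot (a point): Point on the strap's upright pivot axis, at mid depth of the strap: (0, 85, 123) mm in the caddy's frame; axes are the caddy's. A nut 18 mm wide stands to 135 mm above the counter here.
- strap_end (a point): Centre of the strap's free end, 183 mm from the pivot. The strap is a steel bar 26 mm wide and 12 mm deep, 117 to 129 mm above the counter, so 20 mm clear of the lid, with a round black pad 22 mm wide under it 85 mm from the pivot.
- stop_post (a point): Centre of the stop post's top, (-21, -85, 155) mm in the caddy's frame. The dark steel post is 14 mm (x) by 30 mm (y), rises from the lid to here beside the axle, on its -x side: the strap comes in from +x, under the lever's hub.
- lever_axle (a point): Centre of the lever's hub (20 mm across): (0, -85, 140) mm in the caddy's frame; axes are the caddy's. The hub clears the strap's top by 1 mm when the strap is home.
- lever_tip (a point): Centre of the free end of the lever's grip, 82 mm from the axle. The grip is 20 mm wide (along the axle), 10 mm thick and reaches from 30 to 82 mm from the axle. Strap, lever and caddy must not be squeezed or pressed with over 60 N of finger contact in all.
- coffee_pot: Small open steel coffee pot, 72 mm across, 66 mm high, with a black handle reaching 105 mm from its axis to its +y, up to 84 mm high; loose. Origin: centre of its underside. To be left alone.
- jar: Closed amber glass jar, 64 mm across, 95 mm high; loose. Origin: centre of its underside. To be left alone.
- glass: Empty glass, 60 mm across, 85 mm high; loose. Origin: centre of its underside. To be left alone.
- bowl: White ceramic bowl, 90 mm across, 45 mm high; loose. Origin: centre of its underside. To be left alone.

How it is judged:
On the way, in this order (a step that is already met when the one before it is completed fails the run):
1. the strap is fully home against its stop post and at rest, with the cam lever still raised (value of joint strap below 0.06 rad and velocity of joint strap between -0.1 and 0.1 rad/s and value of joint lever below 0.5 rad), for 0.2 s.
2. the cam lever is fully down with the strap home (value of joint strap below 0.06 rad and value of joint lever above 1.35 rad), for 0.2 s.
At the end, for the whole second after the job is handed in: The strap is within 0.06 rad of its stop, the cam lever is past 1.35 rad (fully down is 1.5), the caddy stands level within 40 mm of where it was, and pot, jar, glass and bowl stand upright within 30 mm of where they were (all of step 2 and angle between caddy's own z axis and vertical below 0.05 rad and linear speed of caddy below 0.02 m/s and distance of caddy from where it was at the start of the episode below 0.04 m and angle between each of coffee_pot, jar, glass, bowl's own z axis and vertical below 0.2 rad and distance of each of coffee_pot, jar, glass, bowl from where it was at the start of the episode below 0.03 m); the robot touches nothing.
It fails at once if the caddy or its clamp is squeezed or pressed hard by the fingers (over 60 N in all) (contact force between the fingers and caddy above 60 N).
It fails at once if the cam lever is pushed over (past 0.6 rad) while the strap is not home (over 0.12 rad) (value of joint lever above 0.6 rad and value of joint strap above 0.12 rad).
It fails at once if the caddy is lifted (over 10 mm), tipped (over 0.12 rad) or shoved along (over 40 mm) (height (world z) of caddy above 0.01 m or angle between caddy's own z axis and vertical above 0.12 rad or distance of caddy from where it was at the start of the episode above 0.04 m).
It fails at once if the pot, jar, glass or bowl is moved over 30 mm, lifted or tipped (distance of any of coffee_pot, jar, glass, bowl from where it was at the start of the episode above 0.03 m or angle between any of coffee_pot, jar, glass, bowl's own z axis and vertical above 0.3 rad or height (world z) of any of coffee_pot, jar, glass, bowl above 0.012 m).
It also fails if it takes over 58 s, if anything falls off the work surface, if the arm or the gripper's body presses on something with over 40 N, if the wrist force passes 120 N, or if a joint passes its speed limit or range.

## Working session

There is one attempt and no reset: what is moved stays moved. The work goes in short steps, Python scripts to look and compute and a shell command to move; the robot and the scene stay as the last step left them, time stands still between calls to the robot, and variables do not carry over. Pictures are saved under pics/ and viewed, at most 10 in all, crops included, and the job is handed in when it is done.

```bash
ls; mkdir -p pics
python3 - <<'E'
from rig import manip
import cv2
s=manip.state(); print(s)
for n in ("scene","top"):
    c=manip.camera(n); cv2.imwrite(f"pics/{n}0.png",c["image"]); print(n,c["fovy"],c["cx"],c["cy"],c["world_from_camera"])
E
```

```text
drive.py
pics
rig.py
{'time_s': 0.0, 'joint_positions': array([-1.21971202,  0.60012365, -0.00256171,  1.60009602,  0.00176943,
        0.94288168, -0.07982002]), 'joint_vel': array([-0.00183821,  0.00156512, -0.00049546,  0.0001738 ,  0.0014356 ,
       -0.00228481, -0.00010821]), 'joint_torque': array([ 2.06559889e-03, -7.76455593e+01,  1.56550717e+00, -2.58004189e+01,
        1.22923404e-02,  8.88316281e-03,  1.21945573e-05]), 'tcp_pos': array([0.30058934, 0.65928714, 0.24742981]), 'orientation': array([-6.66748868e-01, -3.06980098e+00,  2.34143100e-03]), 'wrist_force': array([-0.38104896, -0.82671123, -0.48209191]), 'moment': array([-0.02991752, -0.02785071, -0.0088137 ]), 'grip_force': 0.0, 'opening': 0.08605766623631497}
scene 48.66176984655019 284.0993612402451 208.4954738156488 [[-0.3174696   0.68987582 -0.65060311  1.15645516]
 [ 0.94821641  0.23813755 -0.21018121  0.21603255]
 [ 0.0099341  -0.68363869 -0.72975301  0.858102  ]
 [ 0.          0.          0.          1.        ]]
top 46.26559621053593 277.82974438796083 206.83565701993106 [[ 0.00772706 -0.99147515  0.13006659  0.40575007]
 [-0.99994567 -0.00857136 -0.00593276  0.0307924 ]
 [ 0.00699703 -0.13001368 -0.99148751  1.1766851 ]
 [ 0.          0.          0.          1.        ]]
```

Run:
```python
import cv2
for n in ("scene","top"):
    im=cv2.imread(f"pics/{n}0.png"); cv2.imwrite(f"pics/{n}0b.png",cv2.resize(im,(800,600),interpolation=cv2.INTER_CUBIC))
```

```text
(no output)
```

View pics/scene0b.png

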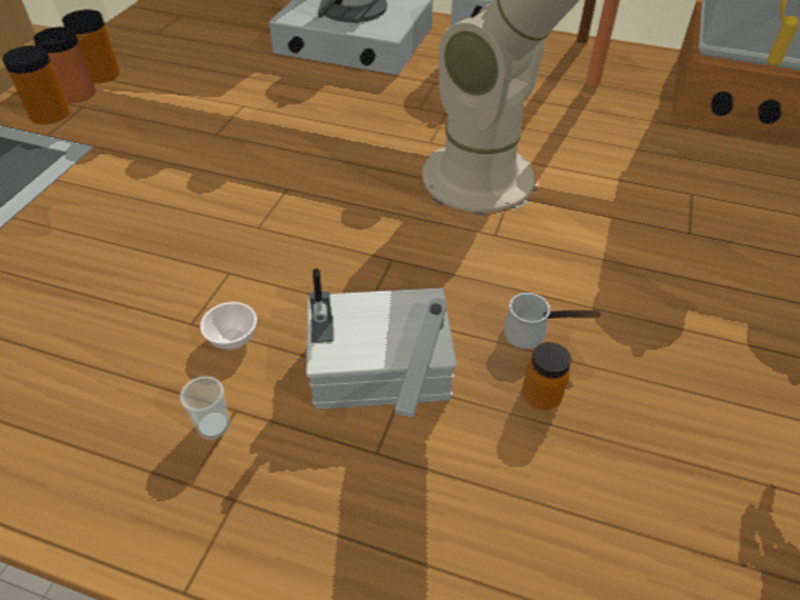

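View pics/top0b.png

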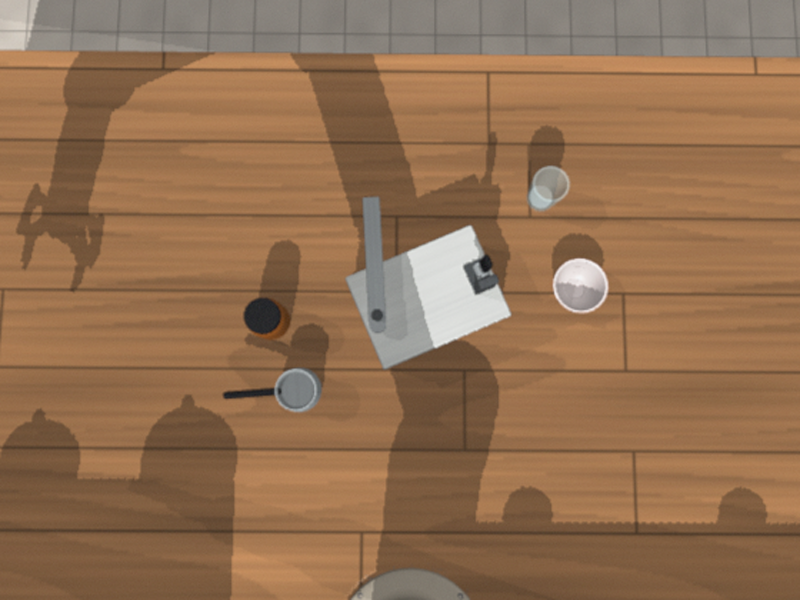

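```bash
cat > h.py <<'E'
import numpy as np
from scipy.optimize import least_squares
CAM={"scene":(48.66176984655019,284.0993612402451,208.4954738156488,[[-0.3174696,0.68987582,-0.65060311,1.15645516],[0.94821641,0.23813755,-0.21018121,0.21603255],[0.0099341,-0.68363869,-0.72975301,0.858102],[0,0,0,1]]),
"top":(46.26559621053593,277.82974438796083,206.83565701993106,[[0.00772706,-0.99147515,0.13006659,0.40575007],[-0.99994567,-0.00857136,-0.00593276,0.0307924],[0.00699703,-0.13001368,-0.99148751,1.1766851],[0,0,0,1]])}
def proj(n,P):
    fv,cx,cy,T=CAM[n];T=np.array(T);f=210/np.tan(np.radians(fv/2))
    q=(np.asarray(P)-T[:3,3])@T[:3,:3]
    return np.stack([cx+f*q[...,0]/q[...,2],cy+f*q[...,1]/q[...,2]],-1)
def tri(d): # d {cam:(u,v)}
    r=least_squares(lambda P:np.concatenate([proj(n,P)-d[n] for n in d]),[.6,0,.1])
    return r.x,np.abs(r.fun).max()
def caddy(p,a=None,l=None):
    x,y,z,yaw=p; c,s=np.cos(yaw),np.sin(yaw)
    R=np.array([[c,-s,0],[s,c,0],[0,0,1]])
    return lambda q:np.array([x,y,z])+np.asarray(q)@R.T
E
cat > fit.py <<'E'
from h import *
o=lambda p:(np.array(p)+.5)*.7-.5
pix={"scene":dict(pp=(454,372),pm=(308,374),mm=(308,294),mp=(446,290),piv=(436,308),end=(405,411),tip=(317,270)),
"top":dict(pp=(346,277),pm=(471,226),mm=(510,314),mp=(385,368),piv=(377,315),end=(371,198),tip=(485,263))}
for k in pix["top"]:
    P,e=tri({n:o(pix[n][k]) for n in pix}); print(k,P.round(4),round(e,1))
for k,a,b in (("jar",(551,358),(264,317)),("pot",(528,305),(297,390)),("glass",(205,390),(550,184)),("bowl",(229,322),(581,286))):
    P,e=tri({"scene":o(a),"top":o(b)}); print(k,P.round(4),round(e,1))
def pts(v):
    C=caddy(v[:4]); a,l=v[4:]
    return dict(pp=C([.078,.108,.097]),pm=C([.078,-.108,.097]),mm=C([-.078,-.108,.097]),mp=C([-.078,.108,.097]),piv=C([0,.085,.135]),
     end=C([.183*np.sin(a),.085-.183*np.cos(a),.129]),tip=C([0,-.085+.082*np.sin(l),.140+.082*np.cos(l)]))
f=lambda v:np.concatenate([proj(n,pts(v)[k])-o(pix[n][k]) for n in pix for k in pix[n]])
r=least_squares(f,[.6,0,0,.36,1.3,-.2],loss="soft_l1")
print("x y z yaw strap lever",r.x.round(4));print(f(r.x).reshape(2,-1,2).round(1).tolist())
E
python3 fit.py
```

```text
pp [0.579  0.1049 0.0789] 0.2
pm [ 0.6598 -0.0907  0.0917] 0.4
mm [ 0.5205 -0.1511  0.0977] 0.3
mp [0.435  0.0458 0.0901] 1.8
piv [0.5134 0.0547 0.1315] 0.2
end [0.6948 0.0669 0.1245] 0.5
tip [ 0.5783 -0.0976  0.2212] 0.8
jar [0.5134 0.2329 0.0857] 0.6
pot [0.4011 0.1799 0.0668] 0.1
glass [ 0.73   -0.2172  0.0887] 0.6
bowl [ 0.5728 -0.2758  0.0412] 0.5
x y z yaw strap lever [ 0.547  -0.0234 -0.0047  0.4008  1.2366  0.0483]
[[[1.6, -4.6], [-1.4, -0.0], [0.3, 0.5], [-1.6, -1.4], [-0.2, 0.5], [-0.6, 0.7], [0.7, 1.6]], [[-0.9, 0.0], [0.4, -0.4], [0.9, 1.6], [-1.6, 1.3], [-0.2, -0.1], [-0.5, -0.6], [0.7, -0.1]]]
```

```bash
sed -i 's/,pp=(454,372),/,/; s/scene":dict(pp=(454,372),/scene":dict(/; s/^for k in pix\["top"\]:/for k in pix["scene"]:/' fit.py
sed -i 's/C=caddy(v\[:4\])/C=caddy([v[0],v[1],0,v[3]])/; s/print(f(r.x).*$/print(np.abs(f(r.x)).round(1))/' fit.py
cat > go.py <<'E'
import sys; from h import *; from rig import manip; from scipy.spatial.transform import Rotation as Ro
POSE=np.loadtxt("pose.txt")  # x y yaw
def to(q,yaw_y=None,s=None):
    "offset in tool axes from the present TCP to caddy-frame point q; turn so tool y has caddy azimuth yaw_y"
    s=s or manip.state(); R=Ro.from_rotvec(s["orientation"]).as_matrix()
    C=caddy([POSE[0],POSE[1],0,POSE[2]]); w=C(q); d=R.T@(w-s["tcp_pos"])
    az=np.arctan2(R[1,1],R[0,1])-POSE[2]
    here=(s["tcp_pos"]-C([0,0,0]))@np.array([[np.cos(POSE[2]),-np.sin(POSE[2]),0],[np.sin(POSE[2]),np.cos(POSE[2]),0],[0,0,1]])
    print("here(caddy)",here.round(4),"az y",round(az,3),"F",s["wrist_force"].round(1),"t",s["time_s"])
    print("tool offset",d.round(4),"turn",None if yaw_y is None else round((az-yaw_y+np.pi)%(2*np.pi)-np.pi,3),"world",w.round(3))
E
python3 fit.py; echo 'rows test'
echo "0.5475 -0.023 0.405" > pose.txt; python3 -c "
from go import *
to([.098,.092,.25],1.23)"; echo '[[[0, 0, 0, 0, 0], [0, 0, 0, 0, 0]]]' | python3 drive.py 20
```

```text
here(caddy) [0.042  0.7244 0.2475] az y 0.738 F [ 0.2 -0.4  0.5] t 0.1
tool offset [-0.5055 -0.384  -0.0019] turn -0.492 world [0.601 0.1   0.25 ]
time_s: 0.35
tcp_pos: [0.3008, 0.6596, 0.2481]
orientation: [-0.667, -3.07, 0.001]
wrist_force: [0.7, -0.6, -0.4]
opening: 0.0514
grip_force: 0.0
```

The manual's scale: shifts go in shares of 62.5 mm and turns go in shares of pi rad. Converting my numbers, -0.046 m is -0.736, -0.035 m is -0.56.

```bash
echo '[[[0, -0.736, -0.56, 0, 0], [0, -0.736, -0.56, 0, 0], [0, -0.736, -0.56, 0, 0], [0, -0.736, -0.56, 0, 0], [0, -0.736, -0.56, 0, 0]]]' | python3 drive.py; echo '[[[0, -0.736, -0.56, 0, 0], [0, -0.736, -0.56, 0, 0], [0, -0.736, -0.56, 0, 0], [0, -0.736, -0.56, 0, 0], [0, 0, 0, 0, 0]]]' | python3 drive.py; echo '[[[0, 0, 0, 0, -0.0382], [0, 0, 0, 0, -0.0382], [0, 0, 0, 0, -0.0382], [0, 0, 0, 0, -0.0414], [0, 0, 0, 0, 0]]]' | python3 drive.py;python3 -c "
from go import *
to([.098,.092,.25],1.23)"
```

```text
time_s: 0.98
tcp_pos: [0.4382, 0.4034, 0.2485]
orientation: [0.667, 3.07, 0.001]
wrist_force: [1.6, 0.6, 0.2]
opening: -0.0005
grip_force: 0.0
time_s: 1.6
tcp_pos: [0.5491, 0.1959, 0.2485]
orientation: [0.679, 3.066, -0.003]
wrist_force: [-1.4, 1.5, -0.4]
opening: 0.0001
grip_force: 0.0
time_s: 2.22
tcp_pos: [0.5464, 0.2021, 0.2483]
orientation: [0.098, -3.14, -0.001]
wrist_force: [-0.1, 0.1, -0.7]
opening: -0.0
grip_force: 0.0
here(caddy) [0.0877 0.2073 0.2483] az y 1.228 F [-0.1  0.1 -0.7] t 2.225
tool offset [-0.0484 -0.1051 -0.0017] turn -0.002 world [0.601 0.1   0.25 ]
```

Converted, -0.053 m is -0.848, -0.052 m is -0.832.

```bash
echo '[[[0, -0.384, -0.832, 0, 0], [0, -0.384, -0.848, 0, 0], [0, 0, 0, 0.48, 0], [0, 0, 0, 0.48, 0], [0, 0, 0, 0, 0]]]' | python3 drive.py;python3 - <<'E'
from go import *; import cv2
to([.098,.092,.131],1.23)
c=manip.camera("wrist"); cv2.imwrite("pics/w1.png",cv2.resize(c["image"],(800,600),interpolation=cv2.INTER_CUBIC)); print(c["fovy"],c["cx"],c["cy"],c["tool_from_camera"])
E
```

```text
time_s: 2.85
tcp_pos: [0.6, 0.0997, 0.1865]
orientation: [0.095, -3.136, 0.001]
wrist_force: [0.7, -1.2, 0.7]
opening: -0.0002
grip_force: 0.0
here(caddy) [0.0966 0.0921 0.1865] az y 1.226 F [ 0.7 -1.2  0.7] t 2.85
tool offset [-0.0016  0.0004  0.0555] turn -0.004 world [0.601 0.1   0.131]
65.70646984690485 277.0965330930852 205.8140512654869 [[-8.68779569e-04 -9.44665061e-01 -3.28035316e-01  8.48374600e-02]
 [ 9.99999287e-01 -1.08933686e-03  4.88604471e-04 -8.61253786e-04]
 [-8.18908534e-04 -3.28034658e-01  9.44665334e-01 -1.25597819e-01]
 [ 0.00000000e+00  0.00000000e+00  0.00000000e+00  1.00000000e+00]]
```

View pics/w1.png

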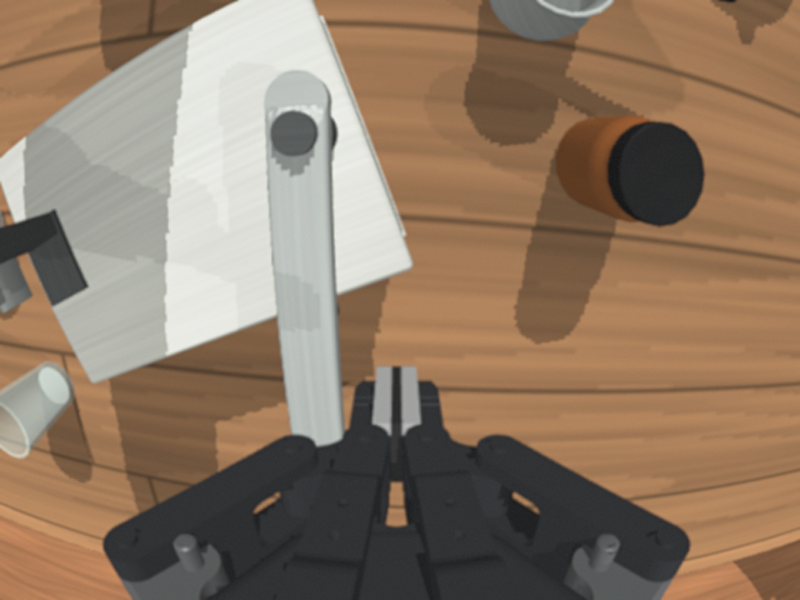

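Converted, 0.02 m is 0.32, 0.015 m is 0.24.

```bash
echo '[[[0, 0, 0, 0.32, 0], [0, 0, 0, 0.32, 0], [0, 0, 0, 0.24, 0], [0, 0, 0, 0, 0]]]' | python3 drive.py; echo '[[[0, 0, -0.064, 0, 0], [0, 0, -0.064, 0, 0], [0, 0, -0.048, 0, 0], [0, -0.0288, -0.1152, 0, 0.0255], [0, -0.0288, -0.1152, 0, 0.0255]]]' | python3 drive.py;python3 - <<'E'
from go import *; import cv2
to([0,.085,.131],1.23)
c=manip.camera("wrist"); cv2.imwrite("pics/w2.png",cv2.resize(c["image"],(800,600),interpolation=cv2.INTER_CUBIC))
E
```

```text
time_s: 3.4
tcp_pos: [0.6011, 0.0998, 0.1331]
orientation: [0.098, -3.139, 0.0]
wrist_force: [0.4, 0.3, 0.2]
opening: 0.0002
grip_force: 0.0
time_s: 4.03
tcp_pos: [0.6062, 0.0742, 0.1337]
orientation: [0.158, 3.137, 0.001]
wrist_force: [0.5, 1.8, 0.5]
opening: -0.0
grip_force: 0.6
here(caddy) [0.0922 0.0662 0.1337] az y 1.065 F [0.5 1.8 0.5] t 4.025
tool offset [ 0.0898 -0.0282  0.0026] turn -0.165 world [0.514 0.055 0.131]
```

View pics/w2.png

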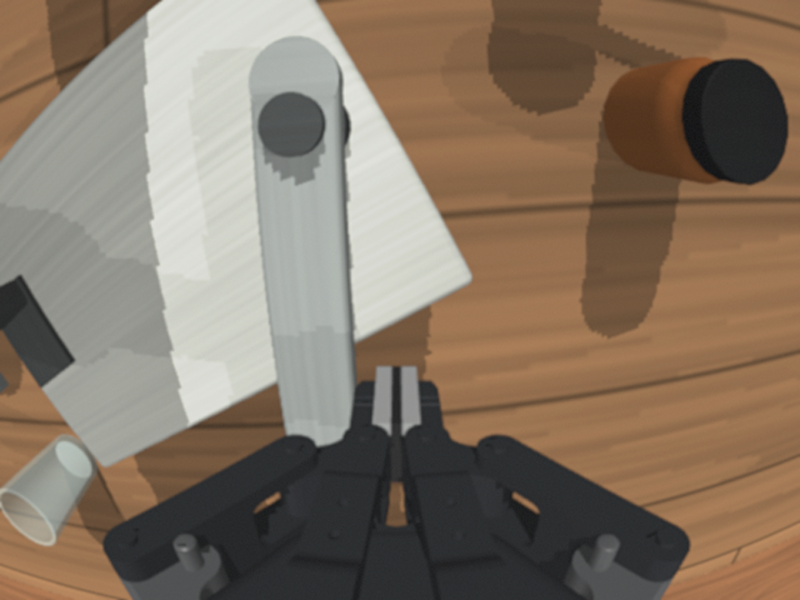

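Converted, -0.0072 m is -0.1152, -0.0018 m is -0.0288, 0.08 rad / 3.1416 = 0.0255.

```bash
echo '[[[0, -0.0288, -0.1152, 0, 0.0255], [0, -0.0288, -0.1152, 0, 0.0255], [0, -0.0288, -0.1152, 0, 0.0255], [0, -0.0288, -0.1152, 0, 0.0255], [0, -0.0288, -0.1152, 0, 0.0255]]]' | python3 drive.py; echo '[[[0, -0.0288, -0.1152, 0, 0.0255], [0, -0.0288, -0.1152, 0, 0.0255], [0, -0.0288, -0.1152, 0, 0.0255], [0, -0.0288, -0.1152, 0, 0.0255], [0, -0.0288, -0.1152, 0, 0.0255]]]' | python3 drive.py; python3 -c "
from go import *
to([.0275,-.005,.131],0)"
```

```text
time_s: 4.7
tcp_pos: [0.6061, 0.0374, 0.1337]
orientation: [0.775, 3.043, 0.001]
wrist_force: [1.2, 0.7, -0.8]
opening: 0.0001
grip_force: 0.7
time_s: 5.32
tcp_pos: [0.5913, 0.0033, 0.1337]
orientation: [1.365, 2.828, 0.001]
wrist_force: [1.3, -0.4, 0.2]
opening: 0.0002
grip_force: 0.7
here(caddy) [0.0506 0.0069 0.1337] az y 0.267 F [ 1.3 -0.4  0.2] t 5.325
tool offset [-0.0054 -0.0255  0.0027] turn 0.267 world [ 0.575 -0.017  0.131]
```

Converted, -0.0054 m is -0.0864, -0.0036 m is -0.0576, 0.06 rad / 3.1416 = 0.0191.

```bash
echo '[[[0, -0.0192, -0.0864, 0, 0.0191], [0, -0.0192, -0.0864, 0, 0.0191], [0, -0.0192, -0.0864, 0, 0.0191], [0, -0.0128, -0.0576, 0, 0.0127]]]' | python3 drive.py; echo '[[[0, -0.0064, -0.0288, 0, 0.0064], [0, 0, -0.0288, 0, 0.0064], [0, 0, 0, 0, 0]]]' | python3 drive.py;  python3 -c "
from go import *
to([.0275,-.005,.131],0)"
```

```text
time_s: 5.82
tcp_pos: [0.5763, -0.0114, 0.1333]
orientation: [1.669, 2.661, -0.0]
wrist_force: [2.0, 0.1, -0.3]
opening: 0.0001
grip_force: 0.7
time_s: 6.2
tcp_pos: [0.5732, -0.0129, 0.1332]
orientation: [-1.718, -2.629, 0.0]
wrist_force: [1.0, -0.2, 0.4]
opening: -0.0003
grip_force: 0.2
here(caddy) [ 0.0276 -0.0008  0.1332] az y 0.008 F [ 1.  -0.2  0.4] t 6.2
tool offset [-0.0042 -0.0002  0.0022] turn 0.008 world [ 0.575 -0.017  0.131]
```

No stop contact yet (force still the joint friction); keep going in small steps.

```bash
echo '[[[0, 0, -0.016, 0, 0], [0, 0, -0.016, 0, 0], [0, 0, 0, 0, 0]]]' | python3 drive.py | grep -E 'tcp|force';  echo '[[[0, 0, -0.016, 0, 0], [0, 0, 0, 0, 0]]]' | python3 drive.py | grep -E 'tcp|force'
python3 - <<'E'
from go import *; import cv2
to([.0275,-.005,.131],0)
c=manip.camera("wrist"); cv2.imwrite("pics/w3.png",cv2.resize(c["image"],(800,600),interpolation=cv2.INTER_CUBIC))
E
```

```text
tcp_pos: [0.5727, -0.0132, 0.1334]
wrist_force: [5.1, 1.2, -2.4]
grip_force: 2.5
tcp_pos: [0.5725, -0.0133, 0.1335]
wrist_force: [7.8, 3.5, -4.7]
grip_force: 3.7
here(caddy) [ 0.0269 -0.0009  0.1335] az y 0.009 F [ 7.8  3.5 -4.7] t 6.825
tool offset [-0.0041  0.0006  0.0025] turn 0.009 world [ 0.575 -0.017  0.131]
```

View pics/w3.png

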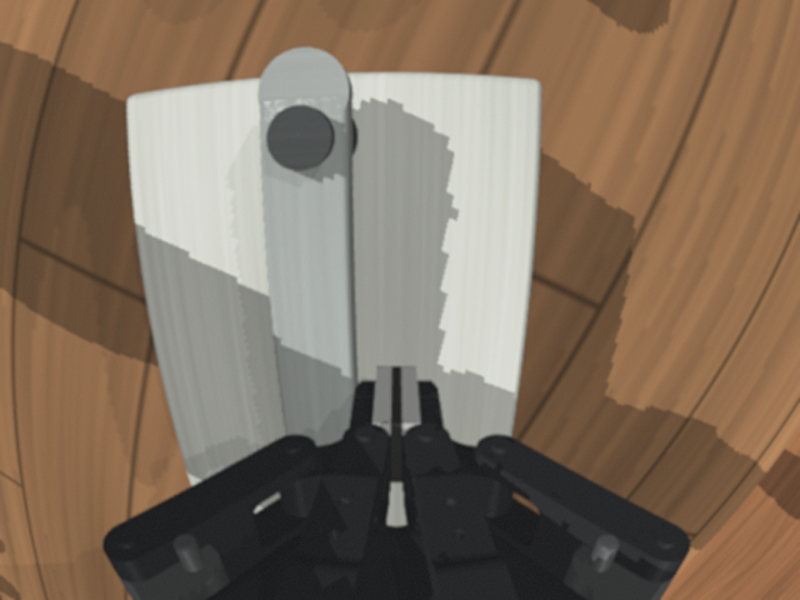

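Converted, -0.05 m is -0.8, 0.03 m is 0.48.

```bash
echo '[[[0, 0, 0, 0, 0], [0, 0, 0.16, 0, 0], [0, 0, 0.48, 0, 0], [0, 0, 0, -0.8, 0], [0, 0, 0, -0.8, 0]]]' | python3 drive.py; echo '[[[0, 0, 0, -0.8, 0], [0, 0, 0, 0, 0]]]' | python3 drive.py|head -2
python3 - <<'E'
from go import *; import cv2
to([.004,-.14,.28],0)
for n in ("scene","top"):
    c=manip.camera(n); cv2.imwrite(f"pics/{n}1.png",c["image"])
a=cv2.imread("pics/scene1.png")[160:310,180:380]
cv2.imwrite("pics/crop1.png",cv2.resize(a,None,fx=4,fy=4,interpolation=cv2.INTER_CUBIC))
E
```

```text
time_s: 7.5
tcp_pos: [0.6069, 0.002, 0.2336]
orientation: [-1.717, -2.628, 0.004]
wrist_force: [1.1, -0.5, 0.3]
opening: -0.0001
grip_force: 0.0
time_s: 7.75
tcp_pos: [0.6088, 0.0016, 0.2871]
here(caddy) [ 0.066  -0.0016  0.2871] az y 0.008 F [-0.   0.4 -0.5] t 7.75
tool offset [-0.138  -0.0631  0.007 ] turn 0.008 world [ 0.606 -0.15   0.28 ]
```

View pics/crop1.png

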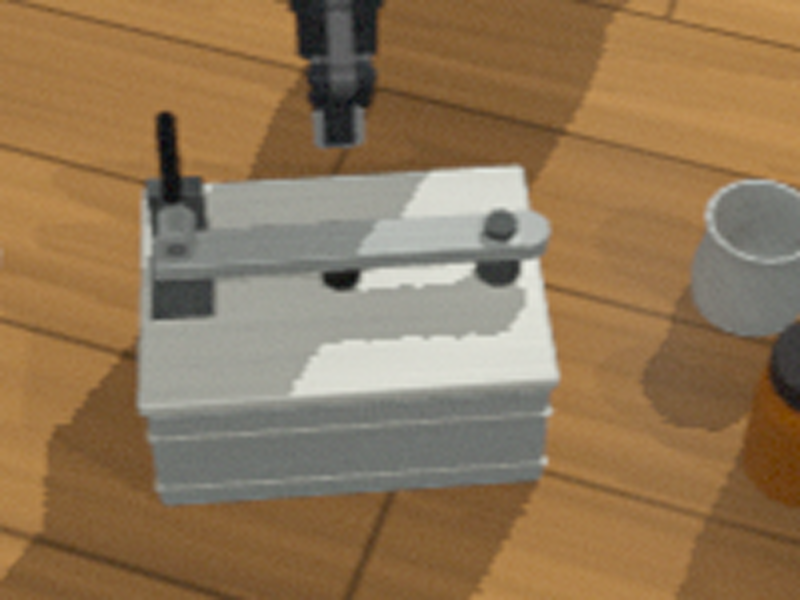

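Converted, -0.046 m is -0.736, -0.021 m is -0.336.

```bash
echo '[[[0, -0.736, -0.336, 0, 0], [0, -0.736, -0.336, 0, 0], [0, -0.736, -0.336, 0, 0], [0, 0, 0, 0, 0]]]' | python3 drive.py
python3 - <<'E'
from go import *
to([.004,-.14,.225],0)
for dz in (.01,.017,.024,.03): print(dz,proj("scene",[.6088+.01,.0016+.004,.2871-dz]))
E
```

```text
time_s: 8.35
tcp_pos: [0.6033, -0.1548, 0.2816]
orientation: [-1.727, -2.622, 0.005]
wrist_force: [0.3, 0.2, -0.4]
opening: 0.0
grip_force: 0.0
here(caddy) [-0.0006 -0.1431  0.2816] az y 0.001 F [ 0.3  0.2 -0.4] t 8.35
tool offset [0.0032 0.0049 0.0566] turn 0.001 world [ 0.606 -0.15   0.225]
0.01 [264.4448326  194.96495654]
0.017 [264.52757182 197.74902535]
0.024 [264.60929042 200.49875173]
0.03 [264.67853685 202.82880543]
```

Converted, 0.028 m is 0.448, 0.005 m is 0.08.

```bash
echo '[[[0, 0.048, 0.08, 0.448, 0], [0, 0, 0, 0.448, 0], [0, 0.24, 0, 0, 0], [0, 0.24, 0, 0, 0], [0, 0, 0, 0, 0]]]' | python3 drive.py; echo '[[[0, 0.08, 0, 0, 0], [0, 0.08, 0, 0, 0], [0, 0.08, 0, 0, 0], [0, 0, 0, 0, 0]]]' | python3 drive.py; python3 -c "
from go import *
to([.004,-.0976,.225],0)"
```

```text
time_s: 8.98
tcp_pos: [0.5964, -0.1154, 0.2282]
orientation: [1.715, 2.632, 0.002]
wrist_force: [0.0, -0.6, 0.6]
opening: 0.0
grip_force: 0.0
time_s: 9.48
tcp_pos: [0.5907, -0.1039, 0.2277]
orientation: [1.718, 2.629, 0.001]
wrist_force: [2.1, -2.6, 2.6]
opening: 0.0004
grip_force: 1.6
here(caddy) [ 0.0078 -0.0914  0.2277] az y 0.008 F [ 2.1 -2.6  2.6] t 9.475
tool offset [-0.0062 -0.0039  0.0027] turn 0.008 world [ 0.59  -0.111  0.225]
```

Converted, 0.0065 m is 0.104, 0.006 m is 0.096.

```bash
echo '[[[0, 0.096, 0, 0.0192, 0], [0, 0.104, 0, 0.0288, 0], [0, 0.096, 0, 0.04, 0], [0, 0.096, 0, 0.048, 0], [0, 0.088, 0, 0.056, 0]]]' | python3 drive.py;  python3 - <<'E'
from go import *; import cv2
to([.004,-.0617,.2159],0)
a=manip.camera("scene")["image"][160:310,180:380]
cv2.imwrite("pics/crop2.png",cv2.resize(a,None,fx=4,fy=4,interpolation=cv2.INTER_CUBIC))
E
```

```text
time_s: 10.1
tcp_pos: [0.578, -0.0755, 0.2151]
orientation: [-1.718, -2.63, -0.0]
wrist_force: [0.6, -2.2, 5.1]
opening: -0.0001
grip_force: 2.3
here(caddy) [ 0.0073 -0.0603  0.2151] az y 0.008 F [ 0.6 -2.2  5.1] t 10.1
tool offset [-0.0014 -0.0034 -0.0008] turn 0.008 world [ 0.575 -0.078  0.216]
```

View pics/crop2.png

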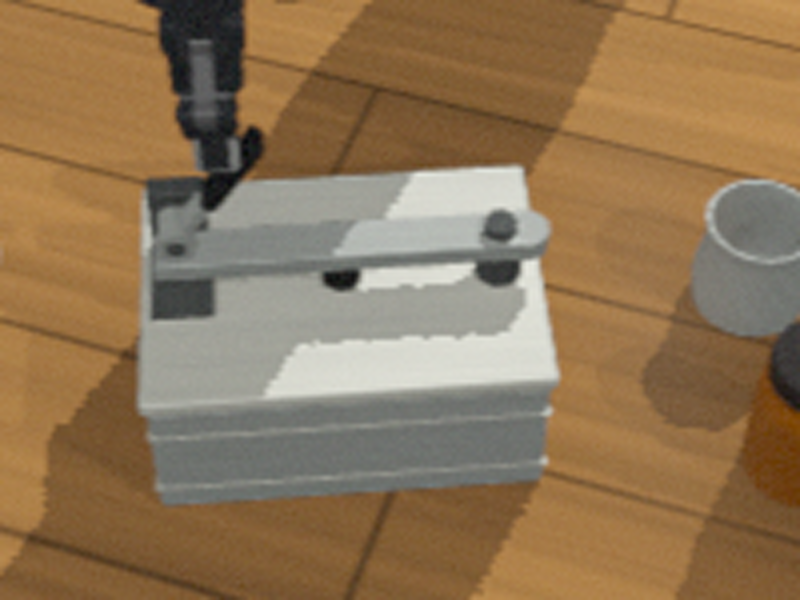

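Converted, 0.0057 m is 0.0912, 0.0055 m is 0.088.

```bash
echo '[[[0, 0.088, 0, 0.0608, 0], [0, 0.08, 0, 0.0672, 0], [0, 0.072, 0, 0.0752, 0], [0, 0.0672, 0, 0.0832, 0], [0, 0.0608, 0, 0.0912, 0]]]' | python3 drive.py; echo '[[[0, 0.0544, 0, 0.096, 0], [0, 0.032, 0, 0.08, 0], [0, 0.024, 0, 0.08, 0], [0, 0.016, 0, 0.08, 0]]]' | python3 drive.py; python3 -c "
from go import *
to([.004,-.0286,.1668],0)"
```

```text
time_s: 10.78
tcp_pos: [0.5686, -0.054, 0.1914]
orientation: [-1.717, -2.629, -0.001]
wrist_force: [0.4, 1.0, 5.5]
opening: -0.0
grip_force: 2.4
time_s: 11.28
tcp_pos: [0.5653, -0.0465, 0.1703]
orientation: [-1.716, -2.629, -0.001]
wrist_force: [-0.9, 2.9, 5.2]
opening: 0.0001
grip_force: 2.4
here(caddy) [ 0.0071 -0.0286  0.1703] az y 0.009 F [-0.9  2.9  5.2] t 11.275
tool offset [ 0.0001 -0.0031  0.0035] turn 0.009 world [ 0.562 -0.048  0.167]
```

Converted, 0.0025 m is 0.04, 0.0015 m is 0.024.

```bash
echo '[[[0, 0, 0, 0.04, 0], [0, 0, 0, 0.024, 0], [0, 0, 0, 0, 0]]]' | python3 drive.py|grep -E "tcp|wrist"; echo '[[[0, 0, 0, 0.024, 0], [0, 0, 0, 0, 0]]]' | python3 drive.py|grep -E "tcp|wrist"
```

```text
tcp_pos: [0.5656, -0.0478, 0.1665]
wrist_force: [-1.3, 1.2, 2.4]
tcp_pos: [0.5657, -0.0478, 0.1659]
wrist_force: [-3.5, 3.8, 13.7]
```

Converted, -0.05 m is -0.8, -0.01 m is -0.16.

```bash
echo '[[[0, 0, 0, 0, 0], [0, 0, 0, 0, 0], [0, 0, 0, -0.16, 0], [0, 0, 0, -0.8, 0], [0, 0, 0, -0.8, 0]]]' | python3 drive.py; echo '[[[0, 0, -0.8, -0.48, 0], [0, 0, -0.8, 0, 0], [0, 0, 0, 0, 0], [0, 0, 0, 0, 0]]]' | python3 drive.py|tail -3;  python3 - <<'E'
from go import *; import cv2
a=manip.camera("scene")["image"]; b=manip.camera("top")["image"]
o=np.hstack([a[160:310,120:420],b[120:270,160:460]])
cv2.imwrite("pics/crop3.png",np.vstack([cv2.resize(x,(600,300),interpolation=cv2.INTER_CUBIC) for x in (a[160:310,120:420],b[120:270,160:460])]))
s=manip.state(); print(s["tcp_pos"],s["joint_vel"].round(3),s["time_s"])
E
```

```text
time_s: 12.52
tcp_pos: [0.5655, -0.0488, 0.2762]
orientation: [-1.719, -2.628, 0.003]
wrist_force: [1.2, -0.3, 0.1]
opening: 0.0001
grip_force: 0.0
wrist_force: [-0.2, 0.6, 0.4]
opening: 0.0003
grip_force: 0.0
[ 0.47532399 -0.08789356  0.30503758] [-0.003  0.008 -0.002  0.001  0.     0.     0.001] 13.125
```

View pics/crop3.png

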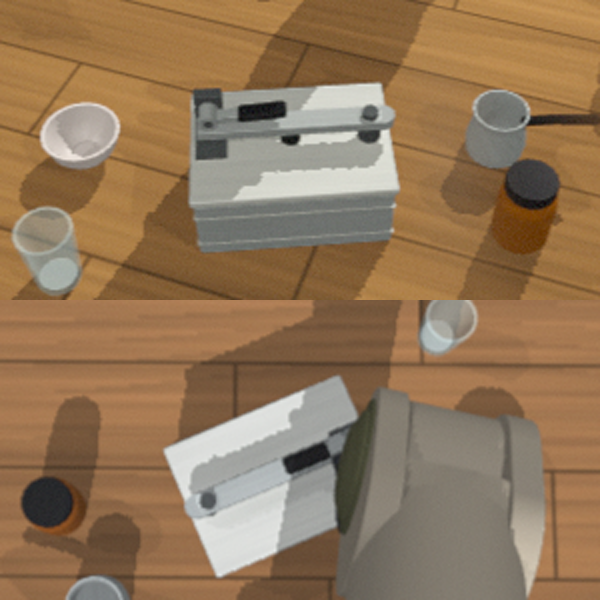

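The lever lies flat along the strap, with its grip at (262,110) in the scene half. The strap is home, and the caddy and its neighbours haven't moved.

```bash
python3 -c "
from rig import manip
print(manip.close_job())"
```

```text
the job is handed in; nothing more can be done
None
```

The job is handed in at about 13 s: the strap was swung home against its post, then the cam lever pushed fully down. Contact forces I read stayed under about 15 N, and the final pictures show the caddy, pot, jar, glass and bowl where they were; no verdict was returned.

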